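Clear and cover the spot welder's copper bar

TASK

Steel offcuts have landed on the bare copper bar of the bench spot welder: take the scraper block, wipe them all off the bar onto the bench with it, not with the fingers, and set the scraper block down on the bench. Then put the channel-shaped cover over the bar, end to end with the black insulator block below it, and press it down until both sides snap over the catches and it sits fully home on the bar. Do not let go of it: finish while still holding the cover pressed down firmly with the fingers, and leave the pliers, the wire coil and the electrode pot alone.

Things in the scene. Friction and masses are not known exactly. Their poses are not given: they have to be found in the camera images.
- station: Fixed supply bar of the bench spot welder. Origin: underside centre of the black insulator block (60 mm wide in x, 110 mm long in y), on the bench. On it lies a flat copper bar 60 mm wide, top at z = 56 mm, along local y from -94 mm (bent down into the bench) to +138 mm. Offcuts and cover: only on the flat stretch over the block, y within 55 mm, flush with its sides.
- bar: The copper bar itself (6 mm thick), fixed. Origin: centre of its top face over the insulator block, 56 mm above the bench; axes as the station. Seated, the cover's flat ceiling lies on the bar here: the cover's origin is then 26 mm below this point, its y along the station's y, either way round.
- pillar (a point): Foot of the welder's brass pillar, on the bench at station y = +165 mm: 84 mm across the foot, 50 mm up to 90 mm high, thinner above, top 212 mm. An arm and electrodes, 212 mm high, go on 113 mm to station +y; between it and the covered stretch a clamp 56 mm high starts at y = 113 mm and bolts 6 mm above the bar stand at y = 103 mm.
- catch_far (a joint): Sprung steel catch, 30 mm long, mid-length in the block's +x side, standing out 4 mm; upper face slopes, lower corner 37.5 mm above the bench. 0 = sprung out, up to 0.0055 m = pushed in. Pushing a cover past both catches takes 8 to 20 N in all, most at about 7 mm above home.
- catch_near (a joint): The same catch in the block's -x side; both are pushed in by the cover's beads on its way down and spring out over them 7 to 4 mm above home, when the force drops suddenly to nothing. Then keep pressing.
- cover: Loose grey plastic snap cover, open side down: channel 75 mm wide (x), 110 mm long (y), open ends, 120 g. Origin: underside centre. Ceiling at z = 26 mm, top 30 mm, on it a grip rib 16 mm wide (x), 70 long (y), 24 high, to pinch with fingertips down by the top. Inward round beads (radius 3 mm) along both lower edges, 63 mm apart, pass the bar, meet the catches 11 mm above home.
- scraper: The scraper block, loose, standing upright on the bench: a wooden block 28 mm thick (local x), 120 mm long (local y) and 60 mm high, 180 g, with steel edge plates along the bottom of both faces. Origin: centre of its underside, z up. Grip it from above across its thickness; the 120 mm long lower edge wipes.
- offcut0: First steel offcut, a piece of flat bar 22 mm long (local x), 12 mm wide (y) and 5 mm thick (z), 10 g, loose, lying at the start on the copper bar above the insulator block. Origin: centre of its underside.
- offcut1: Second steel offcut, a piece of flat bar 22 mm long (local x), 12 mm wide (y) and 5 mm thick (z), 10 g, loose, lying at the start on the copper bar above the insulator block. Origin: centre of its underside.
- offcut2: Third steel offcut, a piece of flat bar 22 mm long (local x), 12 mm wide (y) and 5 mm thick (z), 10 g, loose, lying at the start on the copper bar above the insulator block. Origin: centre of its underside.
- pliers: Bystander: pliers lying on the bench, 150 mm long, 20 mm high. Origin: on the bench under the pivot.
- coil: Bystander: coil of steel wire lying on the bench, 94 mm across, 17 mm high. Origin: centre of its underside.
- pot: Bystander: aluminium pot 64 mm across and 40 mm high with spare copper electrodes standing in it up to 66 mm. Origin: centre of its underside.
Not all that is in view belongs to the job. What is shaped like the cover but yellow is not meant. Several things look just like the scraper: the one meant starts nearest to the robot's base.

How it is judged:
By the outcome, as a careful person would: the job done as asked, in the order asked, and still so for the second after the job is handed in, while the arm keeps its last pose, push and grip.
It also fails if it takes over 69 s, if anything falls off the work surface, if the arm or the gripper's body presses on something with over 40 N, if the wrist force passes 120 N, or if a joint passes its speed limit or range.

ROBOT

A 6-joint arm with a two-finger parallel gripper is mounted at the origin on the work surface. World frame = base frame: x ahead of the robot, y to its left, z up, the work surface at z = 0. Lengths are in m, angles in rad, forces in N, time in s.
With the tool pointing down it reaches from about 0.35 to 0.775 m from the base axis. Payload 5.5 kg.
Tool frame: the origin (TCP) lies at the very end of the fingers, on their centre line; the grasp point (between the pads) lies 19 mm behind it (grip_point_offset is the distance from the TCP to the grasp point, in m); z points along the fingers, y is the direction in which the jaws open and shut (so a half turn about z gives the same grasp; the last joint's range is limited). The gripper opens to 85 mm and grips with 20 to 120 N. Pads are 22 mm wide; open, the fingers measure 114 mm over their backs; the gripper's body (76 mm by 85 mm) begins 54 mm behind the grasp point. The pads swing forward as they close: fully open they stand 13 mm farther back than shut.
Start: joints at [-1.456, 0.313, 0.046, 1.304, 0, 1.431], TCP at [0.145, -0.556, 0.231] pointing down, gripper open.
Joint ranges: [-2.76, 2.76], [-0.86, 1.69], [-1.03, 1.26], [-2.2, 2.34], [-1.47, 1.5], [-3.14, 3.14]. Speed limits (rad/s): [2.57, 2.57, 3.14, 3.14, 3.14, 3.14].

INTERFACE

Orientations are given as a unit quaternion [w, x, y, z].
In Python, from workcell import * gives the robot as it stands.
- The arm moves only by the shell command python3 -m crank 'ROWS' [OPENING] [FORCE]. ROWS is a JSON object of lists of equal length, an entry for each row: "travel": the shift along the tool's x, y, z in units of 40 mm (1.0 is 40 mm), a list of three; "turn": the turn about the tool's z in rad. In form: {"travel": [[x, y, z], ...], "turn": [turn, ...]}. A call has 1 to 5 rows; each row is the pose to reach, as a shift and turn from the pose commanded when the call began, along the tool's axes at that moment; what a row does not reach only later rows make up. A row lasts 1/12 s, in which the tool goes at most 41.7 mm and 7.16 degrees, less where a joint would pass 70% of its speed; a pose out of reach is approached as far as the arm can. A call with a gripper value outside its range is refused whole. OPENING is the finger opening in mm, from 0 to 85.4, set as the call begins (- or left out, the last holds). The fingers move at their own pace and stop on an object; FORCE is the grip in N (left out, the last holds). Time passes only in rows, so rows that repeat a pose let the fingers close. It gives the time, the measured TCP pose, the force and the opening at its end, in the units of the state.
- get_state(): the state, without advancing time (a new reading comes with each control period).
- read_camera(name): name is "scene" or "top" or "wrist"; returns a dict with "image" (420x560x3 uint8, red, green, blue), "K" (3x3 intrinsics, pixels), "R" (3x3) and "t" (3): a world point X has camera coordinates R X + t. Camera axes: x right, y down, z forward; pixel columns grow to the right and rows downward; lengths in m; the calibration is good to about 2 mm. A picture is of the moment at which its call begins. There is no depth.
- hand_in(): hands the job in, once; it reports no verdict.
The state is a dict: "clock": time; "joint_pos": joint angles; "qvel": joint speeds; "tau": joint torques, N m; "tcp_pos": TCP position; "orientation": TCP orientation; "wrist_force": force on the tool from outside, world axes, zero at the start; "ft_torque": the same for the moment, N m; "finger_gap": finger opening in m.
Only numpy, scipy, OpenCV 4.12 (cv2) and the standard library are available. Lean on these libraries where they do the work, as an engineer would, in place of code of your own. Each camera call takes 0.05 s, during which the arm holds its last target. There are 200 camera calls.

## Working session

There is one attempt and no reset: what is moved stays moved. The work goes in short steps, Python scripts to look and compute and a shell command to move; the robot and the scene stay as the last step left them, time stands still between calls to the robot, and variables do not carry over. Pictures are saved under pics/ and viewed, about 8 in all and at most 12, crops included, and the job is handed in when it is done.

```bash
mkdir -p pics
cat > h.py <<'E'
from workcell import *
import numpy as np, cv2, json
def snap(n,f):
    c=read_camera(n); cv2.imwrite('pics/'+f+'.png',c['image'][:,:,::-1]); np.savez('pics/'+f+'.npz',K=c['K'],R=c['R'],t=c['t'],image=c['image']); return c
def ray(c,u,v,z):
    K,R,t=[np.array(c[k]) for k in 'KRt']
    d=R.T@np.linalg.inv(K)@np.array([u,v,1.]); o=-R.T@t
    return o+d*(z-o[2])/d[2]
def proj(c,X):
    K,R,t=[np.array(c[k]) for k in 'KRt']; p=K@(R@np.array(X)+t); return p[:2]/p[2]
def load(f): return dict(np.load('pics/'+f+'.npz'))
E
python3 - <<'E'
from h import *
for n in ['top','scene']:
    c=snap(n,n+'0'); print(n,c['K'][0][0],-np.array(c['R']).T@c['t'])
s=get_state(); print(s)
a=[cv2.imread('pics/%s0.png'%n) for n in('top','scene')]
E
```

```text
top 430.45416023151677 [ 0.43441337 -0.07603136  0.95120193]
scene 423.47166620409365 [ 1.25925668 -0.08865989  0.79269965]
{'clock': 0.1, 'joint_pos': array([-1.45559772e+00,  3.13961703e-01,  4.51050863e-02,  1.30360205e+00,
        6.92998778e-06,  1.43121359e+00]), 'qvel': array([ 3.55643167e-04, -2.75800100e-03,  1.35898969e-03,  1.65750722e-03,
       -8.08887268e-05, -8.94958037e-04]), 'tau': array([ 2.62171001e-03, -4.81724203e+01,  2.99244654e+01,  1.27288123e-02,
       -1.02803667e-04, -1.43493846e-06]), 'tcp_pos': array([ 0.14486958, -0.55598647,  0.23048244]), 'orientation': array([-8.31065253e-04,  9.91896434e-01,  1.27046346e-01,  1.35981532e-05]), 'wrist_force': array([-0.3574666 ,  0.15491241,  0.07809048]), 'ft_torque': array([-0.0564373 , -0.01549864, -0.02668642]), 'finger_gap': 0.08547655935453134}
```

View pics/top0.png

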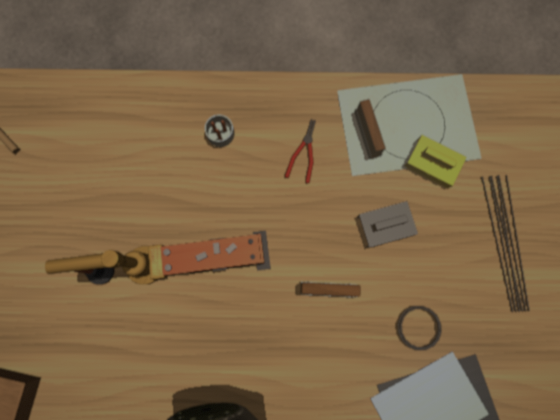

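View pics/scene0.png

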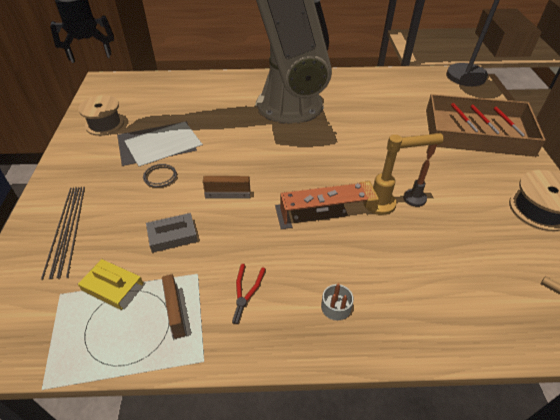

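The top view shows the bar at (163-263, 235-275) with three offcuts at about (201,257), (216,248) and (232,248). The pillar is to its left, the grey cover at (388,225), and the near scraper at (330,290). The far block at (370,128) is the decoy. The pliers, pot and coil are all clear of these.

Run:
```python
from h import *
c=load('top0'); im=c['image']; hsv=cv2.cvtColor(im,cv2.COLOR_RGB2HSV)
for p in [(388,240),(365,225),(388,223),(330,290),(310,290),(201,257),(180,260),(266,260),(280,290)]: print(p,hsv[p[1],p[0]])
big=np.hstack([cv2.resize(im[225:285,155:275],None,fx=5,fy=5,interpolation=cv2.INTER_CUBIC)])
b2=cv2.resize(im[195:305,285:425],None,fx=4,fy=4,interpolation=cv2.INTER_CUBIC)
o=np.zeros((745,600,3),np.uint8);o[:300]=big;o[300:740,:560]=b2
cv2.imwrite('pics/crop.png',cv2.resize(o,None,fx=.8,fy=.8)[:,:,::-1])
def comp(name,m,zs):
    m=cv2.morphologyEx(m.astype(np.uint8)*255,cv2.MORPH_OPEN,np.ones((2,2)))
    for k in cv2.findContours(m,0,2)[0]:
        if cv2.contourArea(k)<15: continue
        r=cv2.minAreaRect(k); bx=cv2.boxPoints(r)
        W=np.array([ray(c,*q,zs)[:2] for q in bx]); e=[W[1]-W[0],W[2]-W[1]]
        L=[np.linalg.norm(q) for q in e]; l=e[int(np.argmax(L))]
        print(name,np.round(r[0],1),'area',cv2.contourArea(k),'ctr',W.mean(0).round(4),'size',np.round(L,4),'ang',round(np.degrees(np.arctan2(l[1],l[0])),1))
H,S,V=[hsv[:,:,i].astype(int) for i in range(3)]
R=np.zeros(H.shape,bool);R[230:285,155:272]=1
comp('bar',R&(S>140)&((H<9)|(H>172))&(V>120),.056)
comp('off',R&(S<110)&(V>110),.061)
R[:]=0;R[195:255,345:425]=1
comp('cover',R&(S<75)&(V>75),.03); comp('cover_rib',R&(S<90)&(V>40)&(V<78),.03)
R[:]=0;R[275:305,290:370]=1
comp('scr',R&(((H<11)&(S>120))),.06)
```

```text
(388, 240) [ 16  42 104]
(365, 225) [ 16  41 106]
(388, 223) [ 18  42 104]
(330, 290) [ 14 150 100]
(310, 290) [ 14 152  99]
(201, 257) [ 16  40 121]
(180, 260) [  9 160 140]
(266, 260) [14 44 75]
(280, 290) [ 17 119 141]
off [168.  267.5] area 18.0 ctr [0.4773 0.1444] size [0.0082 0.0102] ang -176.8
off [201.8 257.1] area 55.5 ctr [0.4995 0.0758] size [0.0228 0.0131] ang -62.4
off [166.5 252.5] area 19.5 ctr [0.5081 0.1493] size [0.0104 0.0103] ang -89.2
off [231.5 249. ] area 59.0 ctr [0.5171 0.015 ] size [0.0218 0.0133] ang -43.7
off [217. 249.] area 54.5 ctr [0.5167 0.045 ] size [0.0125 0.0207] ang -178.0
cover [388.8 224.9] area 1642.0 ctr [ 0.5767 -0.3205] size [0.1123 0.0747] ang -73.5
```

View pics/crop.png

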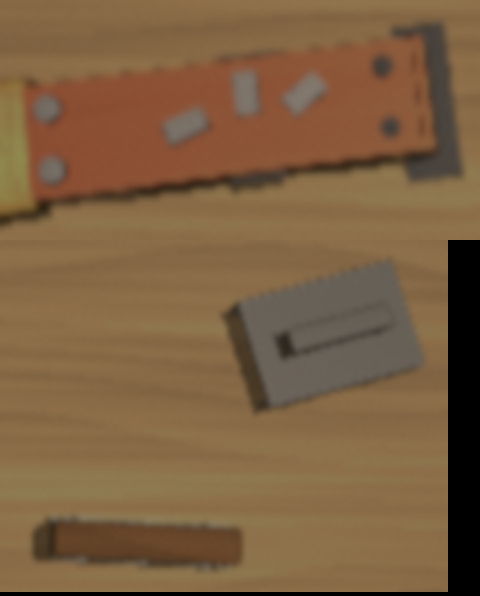

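The enlarged crop shows the bar and its offcuts with the catches at crop (250,55) and (257,180). The bolts are at (47,107) and (52,170). Below them are the grey cover with its rib and the scraper's top face, at crop (52-242, 520-565).

```bash
cat >> h.py <<'E'
def comp(c,name,m,zs,amin=100):
    m=cv2.morphologyEx(m.astype(np.uint8)*255,cv2.MORPH_OPEN,np.ones((3,3)))
    for k in cv2.findContours(m,0,2)[0]:
        if cv2.contourArea(k)<amin: continue
        W=np.array([ray(c,*q[0],zs)[:2] for q in k],np.float32)*1000
        r=cv2.minAreaRect(W); bx=cv2.boxPoints(r); e=[bx[1]-bx[0],bx[2]-bx[1]]
        L=[np.linalg.norm(q) for q in e]; l=e[int(np.argmax(L))]
        print(name,'ctr mm',np.round(r[0],1),'size',np.round(L,1),'ang',round(np.degrees(np.arctan2(l[1],l[0]))%180,2))
E
python3 - <<'E'
from h import *
c=load('top0'); hsv=cv2.cvtColor(c['image'],cv2.COLOR_RGB2HSV)
H,S,V=[hsv[:,:,i].astype(int) for i in range(3)]
def reg(a,b,d,e):
    R=np.zeros(H.shape,bool);R[a:b,d:e]=1;return R
m=reg(228,285,163,272)&(H<=12)&(S>135)&(V>90)
comp(c,'bar',m,.056)
# edge fit, top/bottom rows per column
lo=[];hi=[]
for u in range(172,258):
    r=np.where(m[:,u])[0]
    if len(r)>20: lo.append(ray(c,u,r.min()-.5,.056)[:2]);hi.append(ray(c,u,r.max()+.5,.056)[:2])
for e in (lo,hi):
    vx,vy,x,y=cv2.fitLine(np.array(e,np.float32)*1000,cv2.DIST_HUBER,0,.01,.01).ravel(); print('edge',x,y,np.degrees(np.arctan2(vy,vx))%180)
comp(c,'scr',reg(275,305,298,370)&(H<=15)&(S>135)&(V>80)&(V<125),.06)
print('scr foot?')
for p in [(217.5,238.75),(219.2,270)]: print('catch',ray(c,*p,.04))
for p in [(166.7,251.7),(168,267.5)]: print('bolt',ray(c,*p,.062))
for p in [(252,241.5),(252.5,256.7)]: print('hole',ray(c,*p,.056))
E
```

```text
bar ctr mm [506.5  56.3] size [207.4  60.5] ang 98.19
edge 536.4901 56.84663 97.84151
edge 476.34958 54.713844 98.19784
scr ctr mm [ 437.8 -190.1] size [ 18.9 114.5] ang 87.94
scr foot?
catch [0.54045067 0.04759458 0.04      ]
catch [0.47450737 0.04162009 0.04      ]
bolt [0.50962358 0.14867891 0.062     ]
bolt [0.47723552 0.14415151 0.062     ]
hole [ 0.53375814 -0.02686211  0.056     ]
hole [ 0.5021046 -0.0286039  0.056    ]
```

```bash
cat >> h.py <<'E'
def to(x,y,z,psi=None):
    s=get_state(); w,a,b,d=s['orientation']; from scipy.spatial.transform import Rotation as Ro
    R=Ro.from_quat([a,b,d,w]).as_matrix(); p=s['tcp_pos']; yaw=np.degrees(np.arctan2(R[1,0],R[0,0]))
    t=R.T@(np.array([x,y,z])-p)/.04
    tr=0 if psi is None else np.radians(-((psi-yaw+180)%360-180))
    print('t%.2f pos'%s['clock'],p.round(4),'yaw %.2f'%yaw,'tilt',R[:,2].round(3),'F',s['wrist_force'].round(1),'gap',round(s['finger_gap']*1000,1),'-> travel',t.round(3),'turn',round(tr,3))
E
python3 - <<'E'
from h import *
c=load('top0'); cr=lambda u,v:(285+u/3.2-.5,195+(v-240)/3.2-.5)
for p in [(52,520),(242,528),(242,565),(52,558)]: print(ray(c,*cr(*p),.06).round(4))
# scene view, scraper near top/bottom
c=load('scene0'); 
for p in [(204,177),(249,178)]: print('scene top edge',ray(c,*p,.06).round(4))
to(.44,-.19,.2,88)
E
```

```text
[ 0.4515 -0.1286  0.06  ]
[ 0.4481 -0.2498  0.06  ]
[ 0.4249 -0.2493  0.06  ]
[ 0.4276 -0.1286  0.06  ]
scene top edge [ 0.4328 -0.2457  0.06  ]
scene top edge [ 0.4406 -0.1291  0.06  ]
t0.10 pos [ 0.1449 -0.556   0.2305] yaw 14.60 tilt [-0.     0.002 -1.   ] F [-0.4  0.2  0.1] gap 85.5 -> travel [ 9.446 -6.993  0.776] turn -1.281
```

```bash
python3 -m crank '{"travel":[[9.45,-7,0.75],[9.45,-7,0.75],[9.45,-7,0.75],[9.45,-7,0.75],[9.45,-7,0.75]],"turn":[-1.28,-1.28,-1.28,-1.28,-1.28]}' 70 40; python3 -c "
from h import *
to(.438,-.189,.15,88.3)"
```

```text
clock: 0.52
tcp_pos: [0.276, -0.3928, 0.2174]
orientation: [-0.0, 0.904, 0.428, 0.0]
wrist_force: [0.7, -0.8, 0.4]
finger_gap: 0.07
t0.52 pos [ 0.276  -0.3928  0.2174] yaw 50.71 tilt [-0.     0.001 -1.   ] F [ 0.7 -0.8  0.4] gap 70.0 -> travel [ 6.507 -0.089  1.689] turn -0.656
```

```bash
python3 -m crank '{"travel":[[6.5,-0.1,1.7],[6.5,-0.1,1.7],[6.5,-0.1,1.7],[6.5,-0.1,1.7],[6.5,-0.1,1.7]],"turn":[-0.656,-0.656,-0.656,-0.656,-0.656]}'; python3 -c "
from h import *
to(.438,-.189,.15,88.3)"
```

```text
clock: 0.93
tcp_pos: [0.4021, -0.2354, 0.1647]
orientation: [-0.0, 0.728, 0.686, -0.0]
wrist_force: [0.6, -0.1, -0.6]
finger_gap: 0.0703
t0.93 pos [ 0.4021 -0.2354  0.1647] yaw 86.56 tilt [-0. -0. -1.] F [ 0.6 -0.1 -0.6] gap 70.3 -> travel [1.212 0.827 0.368] turn -0.03
```

```bash
python3 -m crank '{"travel":[[1.1,0.8,0.3],[1.1,0.8,0.3],[1.1,0.8,0.3],[1.1,0.8,0.3],[1.1,0.8,0.3]],"turn":[0,0,0,0,0]}'; python3 -c "
from h import *
c=snap('wrist','w1');to(.438,-.189,.028,88.3)
for X in [(.438,-.189,.06),(.4,-.19,0),(.48,-.19,0)]: print(proj(c,X))"
```

```text
clock: 1.35
tcp_pos: [0.4359, -0.196, 0.1533]
orientation: [-0.0, 0.73, 0.683, -0.0]
wrist_force: [-0.6, -0.1, 0.8]
finger_gap: 0.0696
t1.40 pos [ 0.4358 -0.1964  0.1535] yaw 86.15 tilt [-0. -0. -1.] F [ 0.5 -0.6 -0.3] gap 69.8 -> travel [0.191 0.041 3.138] turn -0.038
[283.55044564 199.27616015]
[236.32441694 185.24455828]
[335.12627889 178.89982472]
```

View pics/w1.png

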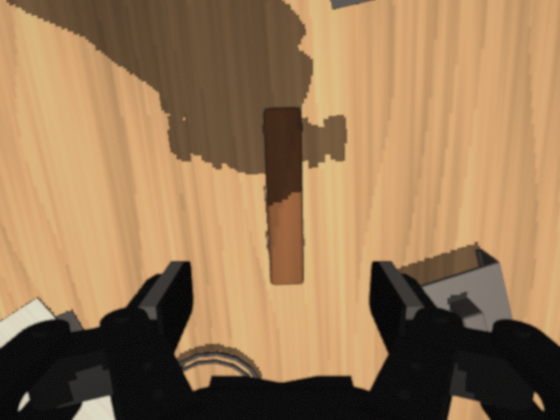

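The wrist view shows the scraper's top face centred at about (284,196). The prediction was (283.6,199.3), so the two agree and I can grasp.

```bash
python3 -m crank '{"travel":[[0.22,0.04,0.8],[0.22,0.04,1.6],[0.22,0.04,2.4],[0.22,0.04,3.1],[0.22,0.04,3.1]],"turn":[-0.038,-0.038,-0.038,-0.038,-0.038]}'; python3 -m crank '{"travel":[[0,0,0],[0,0,0],[0,0,0],[0,0,0],[0,0,0]],"turn":[0,0,0,0,0]}' 0 80;python3 -m crank '{"travel":[[0,0,0],[0,0,0],[0,0,0],[0,0,0],[0,0,0]],"turn":[0,0,0,0,0]}'; python3 -c "
from h import *
to(.438,-.189,.028,88.3)"
```

```text
clock: 1.82
tcp_pos: [0.4343, -0.1861, 0.0251]
orientation: [-0.004, 0.718, 0.696, -0.001]
wrist_force: [-1.2, 0.1, 0.2]
finger_gap: 0.0698
clock: 2.23
tcp_pos: [0.4399, -0.1882, 0.0315]
orientation: [0.002, 0.717, 0.697, 0.0]
wrist_force: [-1.3, -1.8, 7.5]
finger_gap: 0.0231
clock: 2.65
tcp_pos: [0.44, -0.1882, 0.0315]
orientation: [0.002, 0.717, 0.697, 0.0]
wrist_force: [-1.2, -0.9, 6.9]
finger_gap: 0.0232
t2.65 pos [ 0.44   -0.1882  0.0315] yaw 88.39 tilt [ 0.003 -0.003 -1.   ] F [-1.2 -0.9  6.9] gap 23.2 -> travel [-0.02  -0.049  0.086] turn 0.001
```

```bash
python3 -m crank '{"travel":[[0,0,-0.5],[0,0,-1.2],[0,0,-2],[0,0,-2.8],[0,0,-2.8]],"turn":[0,0,0,0,0]}'; python3 -c "
from h import *
to(.4603,.0378,.14,98)"
```

```text
clock: 3.07
tcp_pos: [0.442, -0.1889, 0.1482]
orientation: [0.005, 0.717, 0.697, 0.001]
wrist_force: [0.3, -1.0, -1.8]
finger_gap: 0.0226
t3.07 pos [ 0.442  -0.1889  0.1482] yaw 88.42 tilt [ 0.009 -0.006 -1.   ] F [ 0.3 -1.  -1.8] gap 22.6 -> travel [5.68  0.3   0.174] turn -0.167
```

```bash
python3 -m crank '{"travel":[[0.8,0.05,0],[1.6,0.1,0],[2.4,0.15,0],[3.2,0.2,0],[4,0.25,0]],"turn":[-0.03,-0.06,-0.09,-0.12,-0.167]}';python3 -c "
from h import *
to(.4603,.0378,.14,98)"
```

```text
clock: 3.48
tcp_pos: [0.4527, -0.0258, 0.1415]
orientation: [0.0, 0.656, 0.755, 0.0]
wrist_force: [1.4, -0.6, -2.3]
finger_gap: 0.0226
t3.48 pos [ 0.4527 -0.0258  0.1415] yaw 98.03 tilt [ 0.001 -0.    -1.   ] F [ 1.4 -0.6 -2.3] gap 22.6 -> travel [1.548 0.409 0.037] turn 0.0
```

```bash
python3 -m crank '{"travel":[[0.5,0.2,0],[1,0.3,0],[1.5,0.4,0],[1.5,0.4,0],[1.5,0.4,0]],"turn":[0,0,0,0,0]}';python3 -c "
from h import *
c=snap('top','t2');to(.4603,.0378,.0882,98)
im=cv2.resize(c['image'][190:320,130:330],None,fx=4,fy=4,interpolation=cv2.INTER_CUBIC);cv2.imwrite('pics/t2c.png',im[:,:,::-1])"
```

```text
clock: 3.9
tcp_pos: [0.4602, 0.0353, 0.1413]
orientation: [0.0, 0.655, 0.755, -0.0]
wrist_force: [-0.3, -0.1, -2.7]
finger_gap: 0.0228
t3.95 pos [0.4603 0.0346 0.1413] yaw 98.04 tilt [ 0. -0. -1.] F [ 0.6 -0.1 -1.3] gap 22.4 -> travel [0.079 0.011 1.327] turn 0.001
```

View pics/t2c.png

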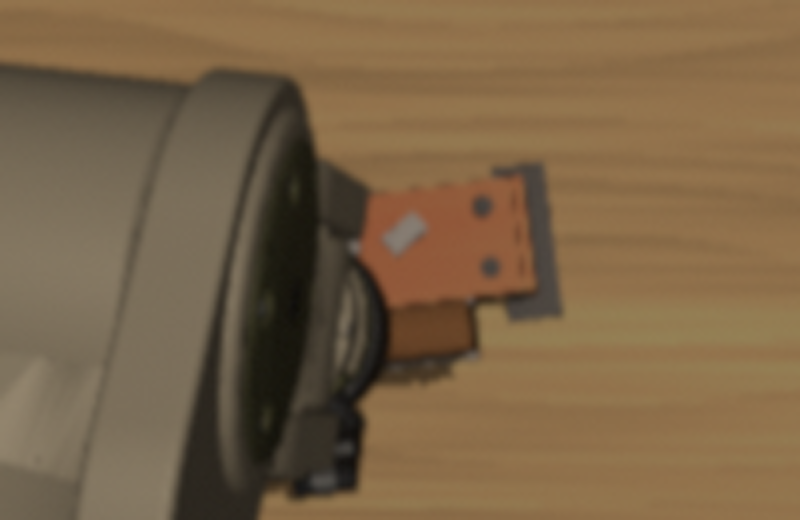

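The crop shows the scraper parallel to the bar on its near side, with its right end at about (475,330). One offcut is visible at (405,233). The scraper is ready to lower beside the bar.

```bash
python3 -m crank '{"travel":[[0.1,0,0.4],[0.1,0,0.8],[0.1,0,1.2],[0.1,0,1.32],[0.1,0,1.32]],"turn":[0,0,0,0,0]}';python3 -c "
from h import *
to(.5553,.0512,.0882,98)"
```

```text
clock: 4.37
tcp_pos: [0.4586, 0.0377, 0.0873]
orientation: [-0.001, 0.657, 0.754, -0.001]
wrist_force: [0.4, -0.0, -2.2]
finger_gap: 0.0226
t4.37 pos [0.4586 0.0377 0.0873] yaw 97.88 tilt [-0.003  0.    -1.   ] F [ 0.4 -0.  -2.2] gap 22.6 -> travel [ 0.004  2.44  -0.03 ] turn -0.002
```

```bash
python3 -m crank '{"travel":[[0,0,0],[0,0,0]],"turn":[0,0]}';python3 -c "
from h import *
to(.5553,.0512,.0882,98)"
```

```text
clock: 4.53
tcp_pos: [0.4607, 0.0379, 0.0894]
orientation: [0.001, 0.657, 0.754, 0.0]
wrist_force: [0.0, -0.5, -2.1]
finger_gap: 0.0226
t4.53 pos [0.4607 0.0379 0.0894] yaw 97.92 tilt [ 0.001 -0.    -1.   ] F [ 0.  -0.5 -2.1] gap 22.6 -> travel [0.003 2.389 0.033] turn -0.001
```

```bash
python3 -m crank '{"travel":[[0,0.12,0],[0,0.24,0],[0,0.36,0.01],[0,0.48,0.03],[0,0.6,0.03]],"turn":[0,0,0,0,0]}';python3 -m crank '{"travel":[[0,0.12,0],[0,0.24,0],[0,0.36,0],[0,0.48,0],[0,0.6,0]],"turn":[0,0,0,0,0]}';python3 -c "
from h import *
to(.5553,.0512,.0882,98)"
```

```text
clock: 4.95
tcp_pos: [0.4842, 0.0417, 0.0876]
orientation: [0.0, 0.656, 0.755, -0.0]
wrist_force: [-2.8, -0.5, 1.3]
finger_gap: 0.0228
clock: 5.37
tcp_pos: [0.5076, 0.0451, 0.0875]
orientation: [-0.0, 0.656, 0.755, -0.0]
wrist_force: [-3.2, 0.1, 5.7]
finger_gap: 0.0231
t5.37 pos [0.5076 0.0451 0.0875] yaw 97.97 tilt [-0. -0. -1.] F [-3.2  0.1  5.7] gap 23.1 -> travel [-0.013  1.201 -0.017] turn -0.001
```

```bash
python3 -m crank '{"travel":[[0,0.12,0],[0,0.24,0],[0,0.36,0],[0,0.48,0],[0,0.6,0]],"turn":[0,0,0,0,0]}';python3 -m crank '{"travel":[[0,0.12,0],[0,0.24,0],[0,0.36,-0.01],[0,0.48,-0.03],[0,0.6,-0.05]],"turn":[0,0,0,0,0]}';python3 -m crank '{"travel":[[0,0.1,0],[0,0.15,-0.3],[0,0.15,-0.8],[0,0.15,-1.3],[0,0.15,-1.3]],"turn":[0,0,0,0,0]}';python3 -c "
from h import *
to(.4,.0,.15,98)"
```

```text
clock: 5.78
tcp_pos: [0.5315, 0.0484, 0.0874]
orientation: [-0.0, 0.656, 0.754, -0.0]
wrist_force: [-3.4, -0.7, 5.9]
finger_gap: 0.0229
clock: 6.2
tcp_pos: [0.5556, 0.0519, 0.0888]
orientation: [-0.0, 0.656, 0.755, 0.0]
wrist_force: [-0.1, 0.3, -1.5]
finger_gap: 0.0231
clock: 6.62
tcp_pos: [0.5637, 0.0525, 0.1449]
orientation: [0.002, 0.656, 0.755, 0.002]
wrist_force: [1.2, -0.1, -0.8]
finger_gap: 0.023
t6.62 pos [0.5637 0.0525 0.1449] yaw 97.97 tilt [ 0.006 -0.    -1.   ] F [ 1.2 -0.1 -0.8] gap 23.0 -> travel [-0.733 -4.235 -0.153] turn -0.001
```

```bash
python3 -c "
from h import *
c=snap('top','t3');to(.44,-.188,.14,88.4)";python3 -m crank '{"travel":[[-1,-0.6,0],[-1.8,-1,0],[-2.6,-1.4,0],[-3.4,-1.8,0],[-4.2,-2.2,0]],"turn":[0.03,0.06,0.1,0.13,0.167]}';python3 -c "
from h import *
to(.44,-.188,.14,88.4)"
```

```text
t6.67 pos [0.563  0.0525 0.1431] yaw 97.97 tilt [ 0.005 -0.    -1.   ] F [-0.2  0.2 -2.9] gap 22.7 -> travel [-5.529 -3.879  0.065] turn 0.167
clock: 7.08
tcp_pos: [0.4958, -0.1271, 0.1399]
orientation: [-0.001, 0.717, 0.697, -0.0]
wrist_force: [0.5, 0.0, -1.5]
finger_gap: 0.0232
t7.08 pos [ 0.4958 -0.1271  0.1399] yaw 88.34 tilt [-0.001  0.001 -1.   ] F [ 0.5  0.  -1.5] gap 23.2 -> travel [-1.563e+00 -1.349e+00 -1.000e-03] turn -0.001
```

Then down to just above bench contact. I'll check the bar for offcuts with the arm out of the way.

```bash
python3 -m crank '{"travel":[[-0.8,-0.7,0],[-1.5,-1.3,0],[-1.5,-1.3,0.5],[-1.5,-1.3,1.2],[-1.5,-1.3,1.9]],"turn":[0,0,0,0,0]}';python3 -m crank '{"travel":[[0,0,0.3],[0,0,0.5],[0,0,0.65],[0,0,0.73],[0,0,0.73]],"turn":[0,0,0,0,0]}';python3 -c "
from h import *
c=snap('top','t4');to(.44,-.188,.0315,88.4)
im=cv2.resize(c['image'][160:310,140:340],None,fx=4,fy=4,interpolation=cv2.INTER_CUBIC);cv2.imwrite('pics/t4c.png',im[:,:,::-1])"
```

```text
clock: 7.5
tcp_pos: [0.4431, -0.1857, 0.0642]
orientation: [0.001, 0.718, 0.696, 0.0]
wrist_force: [0.1, -0.4, -2.4]
finger_gap: 0.0226
clock: 7.92
tcp_pos: [0.4435, -0.1845, 0.0358]
orientation: [-0.0, 0.717, 0.697, -0.0]
wrist_force: [0.3, 0.9, -2.3]
finger_gap: 0.0228
t7.97 pos [ 0.4438 -0.1847  0.0364] yaw 88.42 tilt [ 0.001 -0.    -1.   ] F [ 0.7  0.  -1.6] gap 22.5 -> travel [-0.086 -0.093  0.122] turn 0.0
```

View pics/t4c.png

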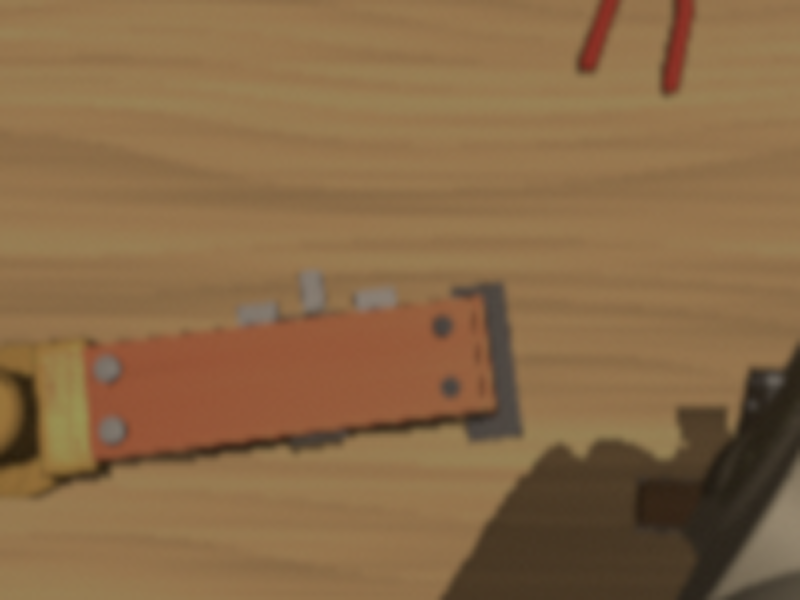

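The crop shows the bar clear. The three offcuts lie beyond its far edge at (257,313), (312,290) and (375,298). I'll set the scraper down, then use the scene camera, which faces that side, to check they are on the bench and not caught on the catch.

```bash
python3 -m crank '{"travel":[[0,0,0.05],[0,0,0.09],[0,0,0.12],[0,0,0.12],[0,0,0.12]],"turn":[0,0,0,0,0]}';python3 -c "
from h import *
c=snap('scene','s4');to(.44,-.188,.0315,88.4)
im=cv2.resize(c['image'][165:245,255:415],None,fx=5,fy=5,interpolation=cv2.INTER_CUBIC);cv2.imwrite('pics/s4c.png',im[:,:,::-1])
t=load('t4')
for u,v in [(257,313),(312,285),(375,298)]:
    p=(140+u/4-.4,160+v/4-.4); X=ray(t,*p,.005); Y=ray(t,*p,.045); print(X.round(4),'scene crop px bench',((proj(c,X)-[255,165])*5).round(),'if z45',((proj(c,Y)-[255,165])*5).round())
"
```

```text
clock: 8.38
tcp_pos: [0.4437, -0.1847, 0.0316]
orientation: [0.0, 0.717, 0.697, 0.0]
wrist_force: [0.7, 0.3, -1.6]
finger_gap: 0.0228
t8.43 pos [ 0.4436 -0.1847  0.0316] yaw 88.40 tilt [ 0.001 -0.    -1.   ] F [-0.2 -0.3 -1.5] gap 22.8 -> travel [-0.084 -0.089  0.002] turn -0.0
[0.5461 0.0826 0.005 ] scene crop px bench [394. 278.] if z45 [387. 216.]
[0.5621 0.0528 0.005 ] scene crop px bench [338. 303.] if z45 [333. 240.]
[0.5553 0.0176 0.005 ] scene crop px bench [267. 295.] if z45 [262. 232.]
```

View pics/s4c.png

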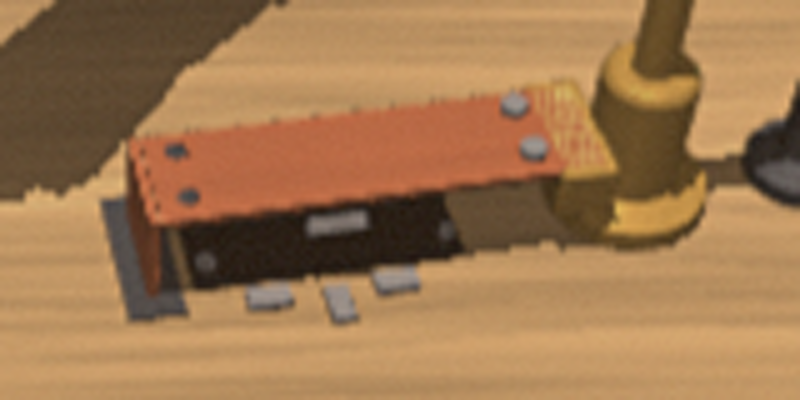

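All three offcuts lie on the bench at (270,297), (340,303) and (396,280), and the bar is clear. Next I release the scraper.

```bash
python3 -m crank '{"travel":[[0,0,0.02],[0,0,0.04],[0,0,0.04]],"turn":[0,0,0]}'; python3 -m crank '{"travel":[[0,0,0],[0,0,0],[0,0,0],[0,0,0],[0,0,0]],"turn":[0,0,0,0,0]}' 60;python3 -m crank '{"travel":[[0,0,-0.3],[0,0,-1],[0,0,-2],[0,0,-3],[0,0,-3]],"turn":[0,0,0,0,0]}';python3 -c "
from h import *
to(.5767,-.3205,.15,106.5)"
```

```text
clock: 8.68
tcp_pos: [0.4437, -0.1847, 0.0315]
orientation: [0.001, 0.717, 0.697, 0.0]
wrist_force: [-4.2, 3.3, 13.9]
finger_gap: 0.023
clock: 9.1
tcp_pos: [0.4434, -0.1846, 0.0296]
orientation: [-0.0, 0.717, 0.697, -0.0]
wrist_force: [0.7, -0.2, 0.5]
finger_gap: 0.0602
clock: 9.52
tcp_pos: [0.4471, -0.1868, 0.1569]
orientation: [0.006, 0.717, 0.697, 0.001]
wrist_force: [0.9, -0.4, -0.2]
finger_gap: 0.0598
t9.52 pos [ 0.4471 -0.1868  0.1569] yaw 88.40 tilt [ 0.01  -0.006 -1.   ] F [ 0.9 -0.4 -0.2] gap 59.8 -> travel [-3.249  3.329  0.225] turn -0.316
```

```bash
python3 -m crank '{"travel":[[-0.7,0.7,0.1],[-1.4,1.4,0.2],[-2.1,2.1,0.2],[-2.8,2.8,0.2],[-3.25,3.3,0.2]],"turn":[-0.07,-0.14,-0.21,-0.28,-0.316]}' 50;python3 -m crank '{"travel":[[0,0,0],[0,0,0],[0,0,0]],"turn":[0,0,0]}';python3 -c "
from h import *
c=snap('wrist','w5');to(.5767,-.3205,.035,106.5)
for X in [(.5767,-.3205,.054),(.5767+.035*.284,-.3205-.035*.959,.054),(.5767-.035*.284,-.3205+.035*.959,.054)]: print(proj(c,X))"
```

```text
clock: 9.93
tcp_pos: [0.5736, -0.321, 0.1411]
orientation: [0.001, 0.597, 0.802, -0.0]
wrist_force: [0.1, -0.3, -0.1]
finger_gap: 0.0499
clock: 10.18
tcp_pos: [0.5709, -0.3175, 0.1408]
orientation: [-0.001, 0.598, 0.801, 0.0]
wrist_force: [-0.9, 0.5, 0.1]
finger_gap: 0.05
t10.23 pos [ 0.5708 -0.3172  0.1413] yaw 106.50 tilt [-0.001  0.001 -1.   ] F [-1.   0.3 -1. ] gap 50.1 -> travel [-0.124  0.122  2.657] turn -0.0
[288.87019449 219.66282191]
[288.54433291 269.60376903]
[289.22222812 165.71079626]
```

View pics/w5.png

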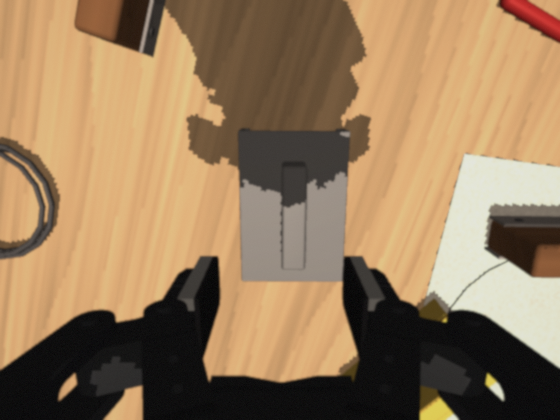

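The wrist view shows the cover with its rib centred at (294,217), edges square to the tool. That is 3 mm to the +y side of my top-camera estimate, so I shift by most of that.

```bash
python3 -m crank '{"travel":[[-0.09,0.19,0.6],[-0.09,0.19,1.3],[-0.09,0.19,2],[-0.09,0.19,2.4],[-0.09,0.19,2.6]],"turn":[0,0,0,0,0]}';python3 -m crank '{"travel":[[0,0,0.04],[0,0,0.08],[0,0,0.08],[0,0,0.08]],"turn":[0,0,0,0]}';python3 -m crank '{"travel":[[0,0,0],[0,0,0],[0,0,0],[0,0,0],[0,0,0]],"turn":[0,0,0,0,0]}' 30;python3 -c "
from h import *
to(.5767,-.3205,.033,106.5)"
```

```text
clock: 10.65
tcp_pos: [0.5776, -0.3171, 0.0353]
orientation: [-0.002, 0.598, 0.801, -0.0]
wrist_force: [-1.2, -0.2, 0.8]
finger_gap: 0.05
clock: 10.98
tcp_pos: [0.5809, -0.3201, 0.0364]
orientation: [0.001, 0.598, 0.801, 0.0]
wrist_force: [-0.0, 0.1, 0.4]
finger_gap: 0.0498
clock: 11.4
tcp_pos: [0.5801, -0.3196, 0.0346]
orientation: [0.0, 0.598, 0.801, -0.0]
wrist_force: [-0.2, -0.4, -0.1]
finger_gap: 0.0298
t11.40 pos [ 0.5801 -0.3196  0.0346] yaw 106.50 tilt [ 0. -0. -1.] F [-0.2 -0.4 -0.1] gap 29.8 -> travel [ 0.002 -0.087  0.041] turn 0.0
```

```bash
python3 -m crank '{"travel":[[0,0,0.03],[0,0,0.03],[0,0,0.03],[0,0,0.03],[0,0,0.03]],"turn":[0,0,0,0,0]}' 0 80;python3 -m crank '{"travel":[[0,0,0],[0,0,0],[0,0,0]],"turn":[0,0,0]}'; python3 -c "
from h import *
to(.5767,-.3205,.033,106.5)"
```

```text
clock: 11.82
tcp_pos: [0.5802, -0.3197, 0.0335]
orientation: [0.0, 0.598, 0.801, -0.0]
wrist_force: [0.1, 0.7, 2.7]
finger_gap: 0.0143
clock: 12.07
tcp_pos: [0.5802, -0.3197, 0.0335]
orientation: [0.0, 0.598, 0.801, -0.0]
wrist_force: [0.3, -0.4, 2.4]
finger_gap: 0.0144
t12.07 pos [ 0.5802 -0.3197  0.0335] yaw 106.50 tilt [ 0. -0. -1.] F [ 0.3 -0.4  2.4] gap 14.4 -> travel [ 0.005 -0.09   0.013] turn -0.0
```

```bash
python3 -m crank '{"travel":[[0,0,-0.5],[0,0,-1.2],[0,0,-2],[0,0,-2.8],[0,0,-3]],"turn":[0,0,0,0,0]}';python3 -c "
from h import *
to(.5203,-.0446,.16,98)"
```

```text
clock: 12.48
tcp_pos: [0.5817, -0.3207, 0.1585]
orientation: [0.003, 0.598, 0.801, 0.0]
wrist_force: [1.7, -2.1, -0.7]
finger_gap: 0.0146
t12.48 pos [ 0.5817 -0.3207  0.1585] yaw 106.51 tilt [ 0.005 -0.004 -1.   ] F [ 1.7 -2.1 -0.7] gap 14.6 -> travel [ 7.053  0.489 -0.072] turn 0.148
```

```bash
python3 -m crank '{"travel":[[0.8,0.05,0],[1.6,0.1,0],[2.4,0.2,0],[3.2,0.3,0],[4,0.35,0]],"turn":[0.03,0.06,0.09,0.12,0.148]}';python3 -c "
from h import *
to(.5203,-.0446,.16,98)"
```

```text
clock: 12.9
tcp_pos: [0.5469, -0.1605, 0.152]
orientation: [-0.001, 0.657, 0.754, -0.0]
wrist_force: [0.4, 0.1, -0.9]
finger_gap: 0.0141
t12.90 pos [ 0.5469 -0.1605  0.152 ] yaw 97.92 tilt [-0.002  0.001 -1.   ] F [ 0.4  0.1 -0.9] gap 14.1 -> travel [ 2.961 -0.26  -0.197] turn -0.001
```

```bash
python3 -m crank '{"travel":[[0.7,-0.06,-0.1],[1.4,-0.1,-0.2],[2,-0.2,-0.2],[2.6,-0.26,-0.2],[2.9,-0.26,-0.2]],"turn":[0,0,0,0,0]}';python3 -m crank '{"travel":[[0,0,0],[0,0,0],[0,0,0],[0,0,0]],"turn":[0,0,0,0]}';python3 -c "
from h import *
c=snap('wrist','w6');t=snap('top','t6');to(.5078,.0445,.16,98)
p=get_state()['tcp_pos'];print('TCPproj',proj(c,p))
o=np.array([.5078,.0445,0]);ex=np.array([.9903,.1392,0]);ey=np.array([-.1392,.9903,0])
for x,y,z in [(-30,0,56),(30,0,56),(-30,60,56),(30,60,56),(0,103,62)]: print((x,y,z),proj(c,o+ex*x/1e3+ey*y/1e3+[0,0,z/1e3]).round(1))"
```

```text
clock: 13.32
tcp_pos: [0.5194, -0.0461, 0.1603]
orientation: [-0.002, 0.655, 0.755, -0.0]
wrist_force: [-0.4, 1.2, -1.4]
finger_gap: 0.0143
clock: 13.65
tcp_pos: [0.5219, -0.0498, 0.161]
orientation: [0.0, 0.656, 0.754, -0.0]
wrist_force: [0.2, -0.7, -1.3]
finger_gap: 0.0142
t13.75 pos [ 0.5218 -0.0498  0.1611] yaw 97.93 tilt [-0. -0. -1.] F [ 0.1  0.3 -1. ] gap 14.3 -> travel [ 2.383 -0.022  0.027] turn -0.001
TCPproj [281.29463015 270.78893515]
(-30, 0, 56) [231.6  56.8]
(30, 0, 56) [328.3  56.8]
(-30, 60, 56) [227.9 -54.6]
(30, 60, 56) [331.9 -54.7]
(0, 103, 62) [ 279.8 -152.6]
```

View pics/w6.png

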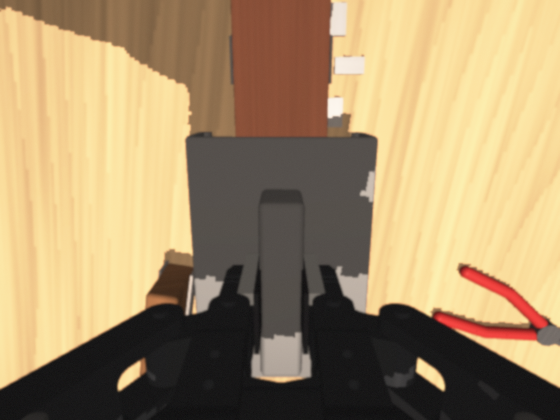

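The wrist view shows the bar ahead, edges at about columns 233-330, with the catches at row 60 on both sides. The cover is held square, its front edge on row 137 spanning 187-377 and its rib at 281. I'll measure these properly.

```bash
python3 -c "
from h import *
c=load('w6');im=c['image'];hsv=cv2.cvtColor(im,cv2.COLOR_RGB2HSV)
m=(hsv[:,:,1]>140)&((hsv[:,:,0]<9)|(hsv[:,:,0]>172))
L=[];Rr=[]
for v in range(4,130,3):
    g=np.where(m[v,215:345])[0]+215
    L.append(ray(c,g.min()-.5,v,.056));Rr.append(ray(c,g.max()+.5,v,.056))
L=np.array(L);Rr=np.array(Rr);o=np.array([.5078,.0445]);ex=np.array([.9903,.1392]);ey=np.array([-.1392,.9903])
st=lambda X:np.round([(X[:2]-o)@ex*1e3,(X[:2]-o)@ey*1e3],1)
for A in (L,Rr):
    f=cv2.fitLine((A[:,:2]*1e3).astype(np.float32),cv2.DIST_HUBER,0,.01,.01).ravel()
    print(st(np.median(A,0)),'ang',np.degrees(np.arctan2(f[1],f[0]))%180)
for u,v in [(231,60),(331,60)]: print('catch',st(ray(c,u,v,.040)))
p=np.array([.5218,-.0498,.1611])
print('tcp st',st(p))
for u,v in [(187,137),(282,137),(377,137)]: 
    X=ray(c,u,v,p[2]-.0035); print('cover front',st(X)-st(p))
row=im[60,222:345].astype(int).sum(1);print(row[:20],row[-25:])
"
```

```text
[-21.6  -5.1] ang 97.1934
[26.8 -4.8] ang 100.86267
catch [-32.4  -0.2]
catch [33.7 -0.2]
tcp st [  0.7 -95.3]
cover front [-36.5  54.8]
cover front [ 0.3 54.8]
cover front [37.2 54.8]
[326 327 332 346 349 355 350 327 283 249 239 250 264 276 281 282 283 279
 280 277] [271 279 280 276 279 275 277 270 258 241 263 382 530 572 569 636 693 705
 709 707 707 707 706 704 704]
```

```bash
python3 -m crank '{"travel":[[0.5,0,0],[1.1,0,0],[1.7,0,0],[2.2,0,0],[2.38,0,0]],"turn":[0,0,0,0,0]}';python3 -m crank '{"travel":[[0,0,0.3],[0,0,0.7],[0,0,1.1],[0,0,1.4],[0,0,1.4]],"turn":[0,0,0,0,0]}';python3 -m crank '{"travel":[[0,0,0],[0,0,0],[0,0,0]],"turn":[0,0,0]}';python3 -c "
from h import *
to(.5082,.0445,.095,98)"
```

```text
clock: 14.17
tcp_pos: [0.5078, 0.047, 0.1612]
orientation: [-0.0, 0.656, 0.755, 0.0]
wrist_force: [-0.3, 0.3, -1.4]
finger_gap: 0.0143
clock: 14.58
tcp_pos: [0.5067, 0.0448, 0.1028]
orientation: [-0.002, 0.656, 0.754, -0.002]
wrist_force: [-0.1, -0.9, -1.7]
finger_gap: 0.0142
clock: 14.83
tcp_pos: [0.5092, 0.0451, 0.1063]
orientation: [0.001, 0.656, 0.755, 0.001]
wrist_force: [-0.6, 0.3, -1.2]
finger_gap: 0.0143
t14.83 pos [0.5092 0.0451 0.1063] yaw 97.99 tilt [ 0.002 -0.    -1.   ] F [-0.6  0.3 -1.2] gap 14.3 -> travel [-0.012 -0.028  0.283] turn -0.0
```

Now a slow descent to just past the bar's top edge. A force reading there would show misalignment.

```bash
python3 -m crank '{"travel":[[-0.01,-0.02,0.1],[-0.01,-0.02,0.2],[-0.01,-0.02,0.28],[-0.01,-0.02,0.28],[-0.01,-0.02,0.28]],"turn":[0,0,0,0,0]}';python3 -m crank '{"travel":[[0,0,0.07],[0,0,0.14],[0,0,0.2],[0,0,0.25],[0,0,0.25]],"turn":[0,0,0,0,0]}';python3 -c "
from h import *
to(.5082,.0445,.0755,98)"
```

```text
clock: 15.25
tcp_pos: [0.5072, 0.0451, 0.0938]
orientation: [-0.0, 0.656, 0.755, -0.0]
wrist_force: [-0.2, 0.1, -0.4]
finger_gap: 0.0144
clock: 15.67
tcp_pos: [0.5072, 0.0451, 0.0835]
orientation: [-0.0, 0.656, 0.755, -0.0]
wrist_force: [0.2, -0.7, -1.0]
finger_gap: 0.0147
t15.67 pos [0.5072 0.0451 0.0835] yaw 98.03 tilt [-0.001 -0.    -1.   ] F [ 0.2 -0.7 -1. ] gap 14.7 -> travel [-0.018  0.022  0.201] turn 0.0
```

```bash
python3 -m crank '{"travel":[[0,0.02,0.07],[0,0.02,0.14],[0,0.02,0.2],[0,0.02,0.25],[0,0.02,0.25]],"turn":[0,0,0,0,0]}' 0 110;python3 -m crank '{"travel":[[0,0,0.04],[0,0,0.08],[0,0,0.12],[0,0,0.16],[0,0,0.2]],"turn":[0,0,0,0,0]}';python3 -c "
from h import *
to(.5082,.0445,.0635,98)"
```

```text
clock: 16.08
tcp_pos: [0.5085, 0.0452, 0.0738]
orientation: [0.0, 0.656, 0.755, 0.0]
wrist_force: [0.0, 0.1, -1.5]
finger_gap: 0.0131
clock: 16.5
tcp_pos: [0.5082, 0.0452, 0.0658]
orientation: [-0.0, 0.656, 0.755, -0.0]
wrist_force: [1.1, 0.1, -7.9]
finger_gap: 0.0134
t16.50 pos [0.5082 0.0452 0.0658] yaw 98.02 tilt [-0. -0. -1.] F [ 1.1  0.1 -7.9] gap 13.4 -> travel [-0.016 -0.002  0.058] turn 0.0
```

```bash
python3 -m crank '{"travel":[[0,0,0.03],[0,0,0.06],[0,0,0.09],[0,0,0.12],[0,0,0.12]],"turn":[0,0,0,0,0]}';python3 -c "
from h import *
to(.5082,.0445,.0635,98)"
```

```text
clock: 16.92
tcp_pos: [0.5091, 0.0451, 0.0636]
orientation: [0.001, 0.656, 0.755, 0.001]
wrist_force: [-3.8, 0.9, 17.2]
finger_gap: 0.0136
t16.92 pos [0.5091 0.0451 0.0636] yaw 98.02 tilt [ 0.002 -0.    -1.   ] F [-3.8  0.9 17.2] gap 13.6 -> travel [-0.011 -0.025  0.001] turn 0.0
```

```bash
python3 -m crank '{"travel":[[0,0,0.02],[0,0,0.04],[0,0,0.04],[0,0,0.04],[0,0,0.04]],"turn":[0,0,0,0,0]}';python3 -c "
from h import *
c=snap('scene','s9');to(.5082,.0445,.0635,98)
im=cv2.resize(c['image'][135:255,225:425],None,fx=4,fy=4,interpolation=cv2.INTER_CUBIC);cv2.imwrite('pics/s9c.png',im[:,:,::-1])"
```

```text
clock: 17.33
tcp_pos: [0.5092, 0.0451, 0.0635]
orientation: [0.002, 0.656, 0.755, 0.001]
wrist_force: [-7.3, 0.2, 28.9]
finger_gap: 0.0137
t17.38 pos [0.5092 0.0451 0.0636] yaw 98.03 tilt [ 0.004 -0.001 -1.   ] F [-8.   0.1 29.3] gap 13.8 -> travel [-0.011 -0.028  0.001] turn 0.0
```

View pics/s9c.png

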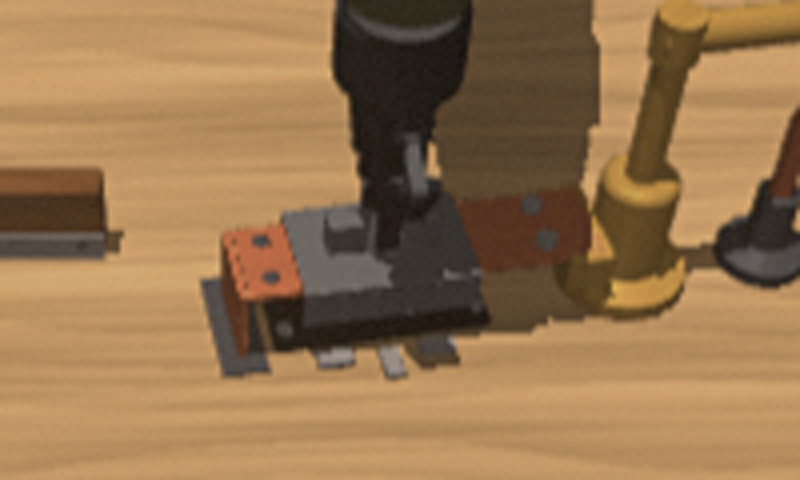

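The view shows the cover seated level over the block, with its near corner at (300,300). The offcuts lie on the bench at (335,355), (392,358) and (435,350), and the scraper stands upright on the left. The cover is being pressed with a steady 29 N, so I'm handing in.

```bash
python3 -c "
from h import *
print(hand_in());to(.5082,.0445,.0635,98)"
```

```text
the job is handed in; nothing more can be done
None
the job is handed in; nothing more can be done
```

The job is done and handed in at about 17.4 s. I wiped all three offcuts off the bar with the scraper that started nearest the base, in one pass. The scraper then went back on the bench upright, close to where it started. The cover was then pushed down over the bar and is still held pressed down.

**Last checks:**
- **Offcuts:** the scene camera showed all three on the bench beside the block and the bar clear.
- **Snap:** the force on the tool reversed to about -8 N once the cover was past the catches, then rose as the ceiling met the bar. I took that as both sides snapping, but did not see the catches themselves.
- **Seating:** the fingertips stopped at 63.6 mm, against 63.5 mm expected for fully home. The camera showed the cover sitting level over the block.
- **Hold:** a steady 29 N downward, with 110 N commanded grip on the rib, and about 8 N of sideways force remaining.
- **Bystanders:** I never moved the arm near the pliers, coil or pot. I did not measure them again at the end.

**Disagreements:**
- **Cover position:** my first top-camera estimate of the cover was about 3 mm off from the wrist camera, and I corrected for it before gripping.
- **Finger gap on the scraper:** about 23 mm, against the stated 28 mm thickness. The upper part may be narrower than the edge plates; I did not check. The grip held throughout.
- **Finger gap on the cover:** about 14 mm on the rib, against the stated 16 mm.

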